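Set the drawing board's parallel ruler against the red margin stop

ROBOT

A 6-joint arm with a two-finger parallel gripper is mounted at the origin on the work surface. World frame = base frame: x ahead of the robot, y to its left, z up, the work surface at z = 0. Lengths are in m, angles in degrees, forces in N, time in s.
With the tool pointing down it reaches from about 0.3 to 0.75 m from the base axis. Payload 8.5 kg.
Tool frame: the origin (TCP) lies on the mounting face of the last link; the fingertips stand 173 mm ahead of it and the grasp point (between the pads) lies 155 mm ahead of it (env.tips_ahead is the distance from the TCP to the fingertips, in m); z points along the fingers, x is the direction in which the jaws open and shut, and the axes are right-handed (so a half turn about z gives the same grasp; the last joint's range is limited). The gripper opens to 85 mm and grips with 20 to 120 N. Pads are 22 mm wide; open, the fingers measure 114 mm over their backs; the gripper's body (76 mm by 85 mm) begins 54 mm behind the grasp point. The pads swing forward as they close: fully open they stand 13 mm farther back than shut.
Start: joints at [-89.456, 21.807, 74.336, -0, 83.858, -12.336], TCP at [0.123, -0.536, 0.405] pointing down, gripper open.
Joint ranges: [-178.18, 178.18], [-50.72, 133.34], [12.68, 142.11], [-81.47, 261.47], [9.98, 163.14], [-165.26, 165.26]. Speed limits (degrees/s): [136.94, 136.94, 180, 180, 180, 180].

INTERFACE

Orientations are given as a 3x3 rotation matrix whose columns are the frame's x, y, z axes.
In Python, from rig import env gives the robot as it stands. The module is installed in compiled form; this text tells all that it offers.
- The arm moves only by the tool step_arm, never from a script. Its argument "increments" is a list of rows, each an object of numbers: "x", "y", "z": the shift along the tool's x, y, z in cm; "wx", "wy", "wz": the turn, a rotation vector about the tool's x, y, z in rad; "gripper": the finger opening in cm, from 0 to 8.54. A call has 1 to 20 rows; each row shifts and turns the commanded pose from where the row before left it, along the tool's axes as they then stand; what a row does not reach is not made up. A row lasts 1/10 s, in which the tool goes at most 50 mm and 8.59 degrees, less where a joint would pass 70% of its speed; a pose out of reach is approached as far as the arm can. A call with a gripper value outside its range is refused whole. The fingers move at their own pace and stop on an object; "newtons" is the grip in N (left out, the last holds). Time passes only in rows, so rows that do not move let the fingers close. It gives the time, the measured TCP pose, the force and the opening at its end, in the units of the state.
- env.observe(): the state, without advancing time (a new reading comes with each control period).
- env.get_image(name): name is "scene" or "top"; returns a dict with "color" (480x640x3 uint8, blue, green, red), "camera_matrix" (3x3 intrinsics, pixels), "rvec" (rotation vector, rad) and "tvec" (3), from world to camera coordinates, as OpenCV has them. Camera axes: x right, y down, z forward; pixel columns grow to the right and rows downward; lengths in m; the calibration is good to about 2 mm. A picture is of the moment at which its call begins. There is no depth.
- env.close_job(): hands the job in, once; it reports no verdict.
The state is a dict: "time_s": time; "q": joint angles; "qvel": joint speeds; "joint_efforts": joint torques, N m; "position": TCP position; "tool_rot": TCP orientation; "ft_force": force on the tool from outside, world axes, zero at the start; "wrist_torque": the same for the moment, N m; "grip_width": finger opening in m.
Only numpy, scipy, OpenCV 4.12 (cv2) and the standard library are available. Lean on these libraries where they do the work, as an engineer would, in place of code of your own. Each camera call takes 0.05 s, during which the arm holds its last target. There are 200 camera calls.

TASK

Move the parallel ruler of the drawing board to its red margin stop: press the blue brake key in the middle of the ruler's head, push the ruler along its rail with the key held down until the head rests against the red stop, then let the key come up so that the brake holds the ruler there. Pick nothing up; the pencil, eraser, jar and other loose things stay where they are.

Things in the scene. Friction and masses are not known exactly. Their poses are not given: they have to be found in the camera images.
- key_top (a point): middle of the top (dish floor) of the bright blue brake key, 60 mm along the rail x 44 mm across, in the middle of the ruler's dark head. 54 to 55 mm above the table when up, 46 mm (flush with the head's deck) when fully down; it travels with the ruler. Lips 4 mm wide, 3 mm high close the dish at both ends along the rail (52 mm between them). Axes as for the board
- brake_key (a joint): how far the brake key is pressed down, m: 0 up (brake holds; it may rest up to 1 mm higher), 0.008 fully down, where it is rigid. Its spring gives about 7 N when the brake lets go and 10 N when fully down. The brake holds the ruler with 25 to 35 N of friction, is off after 1.5 to 3 mm of press (4 to 7 mm is a good depth to slide with), and grips again when the key comes up
- ruler (a joint): ruler's position on the rail, m, 0 at mid-rail, growing along the board's +x (away from the robot at zero yaw); with the brake free it drags about 1 N. Its dark grey head is 100 mm along the rail, 90 mm across, 46 mm high over the table; the clear blade, 40 mm wide, its top 5.6 mm over the board's face, runs 385 mm from the head to the right (board's -y)
- red_stop_top (a point): middle of the top face of the red margin stop: a fixed block on the rail, 24 mm along the rail, 56 mm across, top 47 mm above the table, with a brass thumbscrew 14 mm taller in its middle. It may be on the far or the near side of the ruler. When the head rests against it, this point and key_top are 62 mm apart horizontally
- grey_stop_top (a point): the same point of the other margin stop, a grey block of the same shape, on the other side of the ruler
- board: white A3 drawing board lying flat, 370 mm along x, 490 mm along y, face 22 mm above the table; origin on the table under the middle of its aluminium guide rail, which runs along the board's x axis near its left edge (rail line y = 0; the board spans y = -435 to +55 mm). Key and stops all lie on the rail's line
- graphite_jar: lidded glass jar of graphite powder, dark grey with a brass lid, 74 mm across, 102 mm tall, standing on the table left of the board; origin at the middle of its underside
- eraser: round cream eraser, 56 mm across, 18 mm thick, lying on the sheet near the board's front edge, clear of the ruler's path between the stops; origin at the middle of its underside
- pencil: blue pencil, 170 mm long, 7.5 mm thick, lying across the board near its far edge, clear of the ruler's path; origin on its underside near the middle of its length
- brush: flat bristle brush with a green handle, 230 mm long, 11 mm thick, lying on the table left of the board; origin on its underside near the middle of its length
- sharpener: small metal pencil sharpener, 26 x 16 x 12 mm, on the table left of the board; origin at the middle of its underside
- tape_roll: roll of cream masking tape lying flat, 96 mm across, 24 mm tall, on the table left of the board; origin at the middle of its underside

How it is judged (in metres and radians):
On the way, in this order (a step that is already met when the one before it is completed fails the run):
1. the brake key is pressed down, before the ruler has reached the red stop (value of joint brake_key above 0.0015 m), for 0.2 s.
2. with the key still down, the ruler's head has been pushed against the red stop (horizontal distance between key_top and red_stop_top below 0.064 m and value of joint brake_key above 0.001 m), for 0.1 s.
At the end, for the whole second after the job is handed in: the ruler's head stands against the red stop (key and stop centres less than 64 mm apart, a gap under 2 mm), at rest, with the brake key fully up again (less than 1 mm down), and every loose thing within 20 mm of where it was (horizontal distance between key_top and red_stop_top below 0.064 m and value of joint brake_key below 0.001 m and velocity of joint ruler between -0.005 and 0.005 m/s and distance of each of graphite_jar, eraser, pencil, brush, sharpener, tape_roll from where it was at the start of the episode below 0.02 m); the robot touches nothing.
It fails at once if the ruler is dragged along with its brake on (moving faster than 40 mm/s with the key up) (value of joint brake_key below 0.0005 m and (velocity of joint ruler above 0.04 m/s or velocity of joint ruler below -0.04 m/s)).
It fails at once if a loose thing is picked up, carried or knocked more than 20 mm from its place (distance of any of graphite_jar, eraser, pencil, brush, sharpener, tape_roll from where it was at the start of the episode above 0.02 m).
It also fails if it takes over 38 s, if anything falls off the work surface, if the arm or the gripper's body presses on something with over 40 N, if the wrist force passes 120 N, or if a joint passes its speed limit or range.

## Working session

There is one attempt and no reset: what is moved stays moved. The work goes in short steps, Python scripts to look and compute and a tool call to move; the robot and the scene stay as the last step left them, time stands still between calls to the robot, and variables do not carry over. Pictures are saved under pics/ and viewed, about 8 in all and at most 12, crops included, and the job is handed in when it is done.

Besides the shell and the picture viewer there is one more tool, called after "Call:" as a command line: name --argument value ..., lists and objects as JSON in quotes. step_arm: Moves the arm, as the interface text tells. Its arguments: {"type":"object","properties":{"increments":{"type":"array"},"newtons":{"type":"number"}},"required":["increments"]}

```bash
mkdir -p pics; cat > h.py <<'E'
import numpy as np, cv2
from rig import env
def cam(n):
    d=env.get_image(n); return d
def ray(d,uv,z):
    K=np.array(d["camera_matrix"],float);R,_=cv2.Rodrigues(np.array(d["rvec"],float));t=np.array(d["tvec"],float).ravel()
    p=cv2.undistortPoints(np.array([[uv]],float),K,None).ravel()
    c=-R.T@t; v=R.T@np.array([p[0],p[1],1]); return c+v*(z-c[2])/v[2]
E
python3 - <<'E'
from h import *
for n in("top","scene"):
    d=cam(n);cv2.imwrite(f"pics/{n}0.png",d["color"]); R,_=cv2.Rodrigues(np.array(d["rvec"],float)); print(n,-R.T@np.array(d["tvec"]).ravel())
s=env.observe();print(s["time_s"],s["position"],s["tool_rot"],s["grip_width"],s["ft_force"])
E
```

```text
top [0.41080362 0.02392068 0.93108114]
scene [ 1.15062915 -0.53650285  0.64706437]
0.1 [ 0.12259567 -0.53612277  0.40416471] [[ 2.22910508e-01 -9.74838913e-01  1.89935000e-06]
 [-9.74838023e-01 -2.22910302e-01  1.35117582e-03]
 [-1.31675538e-03 -3.03042847e-04 -9.99999087e-01]] 0.0855071769669204 [-0.47726353  0.37282419 -0.12802835]
```

View pics/top0.png

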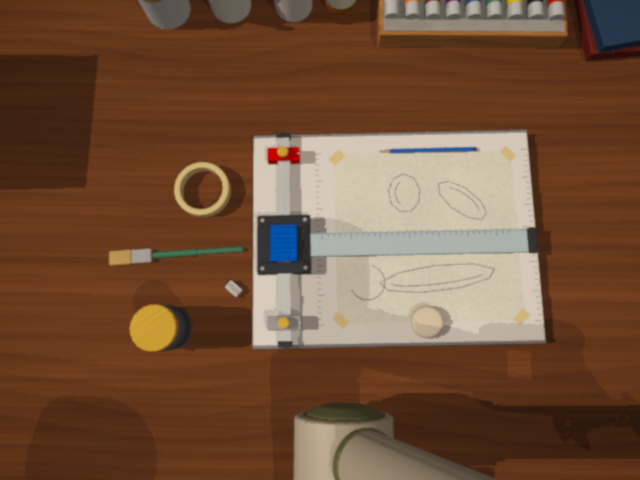

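View pics/scene0.png

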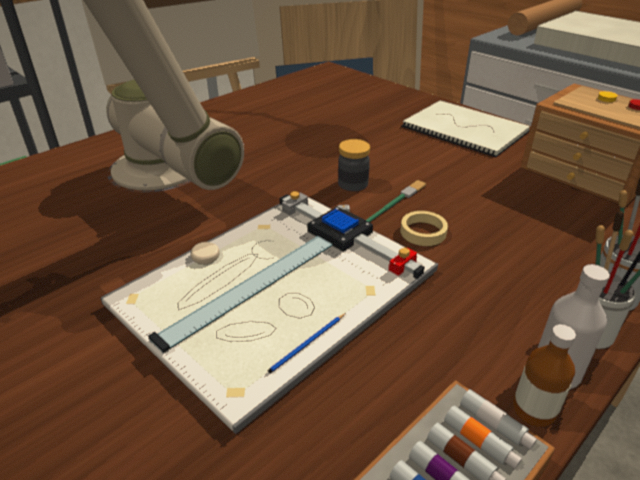

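The top view shows the key at about (284,243), the red stop beyond it at (283,155) and the grey stop at (284,323). The red stop is on the far (+x) side. The scene view agrees, and the rail is clear.

```bash
cat >> h.py <<'E'
def blob(d,lo,hi,roi=None):
    h=cv2.cvtColor(d["color"],cv2.COLOR_BGR2HSV); m=cv2.inRange(h,lo,hi)
    if roi: k=np.zeros_like(m);k[roi[1]:roi[3],roi[0]:roi[2]]=255;m&=k
    n,l,s,c=cv2.connectedComponentsWithStats(m); i=1+np.argmax(s[1:,4]); 
    p=cv2.findContours((l==i).astype(np.uint8),0,2)[0][0]
    return c[i],s[i],cv2.minAreaRect(p)
B=((100,150,80),(125,255,255)); RD=((0,180,80),(6,255,255))
E
python3 - <<'E'
from h import *
for n,rb,rr in(("top",(255,210,315,280),(255,140,310,170)),("scene",(300,200,375,245),(380,240,425,280))):
    d=cam(n)
    b=blob(d,*B,rb);r=blob(d,*RD,rr)
    print(n,b,ray(d,b[2][0],.055),'\n',r,ray(d,r[2][0],.047),ray(d,r[0],.047))
    if n=="top":
        print("grey",ray(d,(284,323),.061),"redscrew",ray(d,(283,152),.061))
        for uv in((254,136),(527,130),(545,342),(253,347)): print(ray(d,uv,.022))
        print("rail ends",ray(d,(284,137),.03),ray(d,(285,344),.03))
    x0,y0,x1,y1=(240,120,330,350) if n=="top" else (260,180,450,290)
    c=d["color"][y0:y1,x0:x1]; cv2.imwrite(f"pics/{n}1.png",cv2.resize(c,None,fx=600/c.shape[0] if n=="top" else 4,fy=600/c.shape[0] if n=="top" else 4))
E
```

```text
top (array([283.09832842, 242.5093412 ]), array([ 269,  224,   29,   38, 1017], dtype=int32), ((283.0, 242.5), (37.0, 28.0), 90.0)) [0.55055268 0.10184682 0.055     ] 
 (array([283.32580645, 155.20322581]), array([268, 147,  31,  16, 310], dtype=int32), ((283.0, 154.5), (15.0, 30.0), 90.0)) [0.70588584 0.10648636 0.047     ] [0.70462249 0.10589037 0.047     ]
grey [0.41857306 0.09636308 0.061     ] redscrew [0.70565558 0.10529215 0.061     ]
[0.74832775 0.16166371 0.022     ]
[ 0.76373546 -0.32606026  0.022     ]
[ 0.39286727 -0.3353754   0.022     ]
[0.37886324 0.15034831 0.022     ]
rail ends [0.74394949 0.10712497 0.03      ] [0.3846364  0.09642787 0.03      ]
scene (array([339.04051173, 219.99573561]), array([322, 209,  37,  24, 469], dtype=int32), ((339.5343933105469, 219.86468505859375), (33.593360900878906, 18.08352279663086), 28.300756454467773)) [0.550815   0.10038668 0.055     ] 
 (array([401.22887324, 261.71830986]), array([389, 247,  28,  28, 284], dtype=int32), ((402.6858825683594, 260.2124328613281), (15.89818286895752, 32.17265319824219), 48.8140754699707)) [0.71476244 0.09715464 0.047     ] [0.7156788  0.09178956 0.047     ]
```

View pics/top1.png

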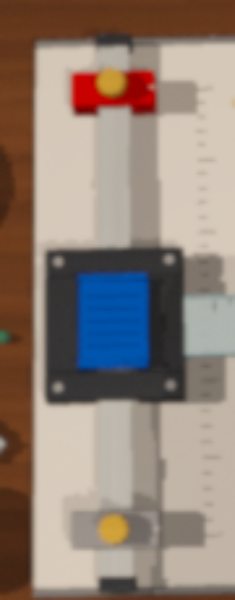

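Key at (0.5507, 0.101), red stop at about (0.704, 0.1055), rail yaw about 1.8°, so the ruler has to travel about 91 mm. First I'll close the fingers and turn the tool x along the rail.

Call:
step_arm --increments '[{"wz":-0.1377,"gripper":0},{"wz":-0.1377,"gripper":0},{"wz":-0.1377,"gripper":0},{"wz":-0.1377,"gripper":0},{"wz":-0.1377,"gripper":0},{"wz":-0.1377,"gripper":0},{"wz":-0.1377,"gripper":0},{"wz":-0.1377,"gripper":0},{"wz":-0.1377,"gripper":0},{"wz":-0.1377,"gripper":0}]' --newtons 40

```text
invalid input at $.increments[0]: expected keys x, y, z, wx, wy, wz, gripper
```

Call:
step_arm --increments '[{"x":2.8,"y":-3.9},{"x":2.8,"y":-3.9},{"x":2.8,"y":-3.9},{"x":2.8,"y":-3.9},{"x":2.8,"y":-3.9},{"x":2.8,"y":-3.9},{"x":2.8,"y":-3.9},{"x":2.8,"y":-3.9},{"x":2.8,"y":-3.9},{"x":2.8,"y":-3.9},{"x":2.8,"y":-3.9},{"x":2.8,"y":-3.9},{"x":2.8,"y":-3.9},{"x":2.8,"y":-3.9},{"x":2.8,"y":-3.9},{"x":2.8,"y":-3.9},{"x":0},{"x":0}]'

```text
invalid input at $.increments[0]: expected keys x, y, z, wx, wy, wz, gripper
```

```bash
python3 - <<'E'
from h import *
s=env.observe();print(s["time_s"],s["position"],s["tool_rot"],s["grip_width"],s["ft_force"],s["q"],env.tips_ahead)
R=np.array(s["tool_rot"]);print("to key, tool mm",R.T@(np.array([.5507,.1012,.055])-np.array(s["position"])-R[:,2]*.173)*1000, np.degrees(np.arctan2(R[1,0],R[0,0])))
E
```

```text
0.2 [ 0.12261796 -0.53613942  0.40435722] [[ 2.22916535e-01 -9.74837534e-01 -3.25941210e-05]
 [-9.74837184e-01 -2.22916484e-01  8.40275431e-04]
 [-8.26397796e-04 -1.55537327e-04 -9.99999646e-01]] 0.08568856758650926 [ 0.00775544 -0.03744692  0.43154992] [-8.94534246e+01  2.18285523e+01  7.43628545e+01 -1.41628680e-03
  8.38567531e+01 -1.23336664e+01] 0.1734
to key, tool mm [-525.58688829 -559.32956535  176.87868694] -77.11960239324951
```

All keys are required in each row, so I'll resend the moves with every one filled in.

Call:
step_arm --increments '[{"x":0,"y":0,"z":0,"wx":0,"wy":0,"wz":-0.1377,"gripper":0},{"x":0,"y":0,"z":0,"wx":0,"wy":0,"wz":-0.1377,"gripper":0},{"x":0,"y":0,"z":0,"wx":0,"wy":0,"wz":-0.1377,"gripper":0},{"x":0,"y":0,"z":0,"wx":0,"wy":0,"wz":-0.1377,"gripper":0},{"x":0,"y":0,"z":0,"wx":0,"wy":0,"wz":-0.1377,"gripper":0},{"x":0,"y":0,"z":0,"wx":0,"wy":0,"wz":-0.1377,"gripper":0},{"x":0,"y":0,"z":0,"wx":0,"wy":0,"wz":-0.1377,"gripper":0},{"x":0,"y":0,"z":0,"wx":0,"wy":0,"wz":-0.1377,"gripper":0},{"x":0,"y":0,"z":0,"wx":0,"wy":0,"wz":-0.1377,"gripper":0},{"x":0,"y":0,"z":0,"wx":0,"wy":0,"wz":-0.1377,"gripper":0},{"x":0,"y":0,"z":0,"wx":0,"wy":0,"wz":0,"gripper":0}]' --newtons 40

```text
time_s: 1.3
position: [0.1226, -0.5361, 0.4046]
tool_rot: [[0.999, 0.032, -0.0], [0.032, -0.999, 0.0], [0.0, -0.0, -1.0]]
ft_force: [0.5, 0.6, -0.7]
grip_width: -0.0
```

Call:
step_arm --increments '[{"x":2.8,"y":-3.9,"z":0,"wx":0,"wy":0,"wz":0,"gripper":0},{"x":2.8,"y":-3.9,"z":0,"wx":0,"wy":0,"wz":0,"gripper":0},{"x":2.8,"y":-3.9,"z":0,"wx":0,"wy":0,"wz":0,"gripper":0},{"x":2.8,"y":-3.9,"z":0,"wx":0,"wy":0,"wz":0,"gripper":0},{"x":2.8,"y":-3.9,"z":0,"wx":0,"wy":0,"wz":0,"gripper":0},{"x":2.8,"y":-3.9,"z":0,"wx":0,"wy":0,"wz":0,"gripper":0},{"x":2.8,"y":-3.9,"z":0,"wx":0,"wy":0,"wz":0,"gripper":0},{"x":2.8,"y":-3.9,"z":0,"wx":0,"wy":0,"wz":0,"gripper":0},{"x":2.8,"y":-3.9,"z":0,"wx":0,"wy":0,"wz":0,"gripper":0},{"x":2.8,"y":-3.9,"z":0,"wx":0,"wy":0,"wz":0,"gripper":0},{"x":2.8,"y":-3.9,"z":0,"wx":0,"wy":0,"wz":0,"gripper":0},{"x":2.8,"y":-3.9,"z":0,"wx":0,"wy":0,"wz":0,"gripper":0},{"x":2.8,"y":-3.9,"z":0,"wx":0,"wy":0,"wz":0,"gripper":0},{"x":2.8,"y":-3.9,"z":0,"wx":0,"wy":0,"wz":0,"gripper":0},{"x":2.8,"y":-3.9,"z":0,"wx":0,"wy":0,"wz":0,"gripper":0},{"x":2.8,"y":-3.9,"z":0,"wx":0,"wy":0,"wz":0,"gripper":0},{"x":0,"y":0,"z":0,"wx":0,"wy":0,"wz":0,"gripper":0},{"x":0,"y":0,"z":0,"wx":0,"wy":0,"wz":0,"gripper":0}]'

```text
time_s: 3.1
position: [0.5512, 0.1021, 0.4042]
tool_rot: [[1.0, 0.03, -0.001], [0.03, -1.0, -0.0], [-0.001, 0.0, -1.0]]
ft_force: [0.6, -0.8, -0.2]
grip_width: -0.0003
```

```bash
cat >> h.py <<'E'
def st(key=(.5507,.1012,.055)):
    s=env.observe();R=np.array(s["tool_rot"]);p=np.array(s["position"]);tip=p+R[:,2]*env.tips_ahead
    print("t",s["time_s"],"tip",tip.round(4),"yaw",np.degrees(np.arctan2(R[1,0],R[0,0])).round(2),"z",R[:,2].round(4),"w",round(s["grip_width"],4),"F",np.round(s["ft_force"],1),"q",np.round(s["q"],1))
    print("to key, tool mm",(R.T@(np.array(key)-tip)*1000).round(1)); return s
E
python3 -c "from h import *;st()"
```

```text
t 3.1 tip [0.551  0.1021 0.2308] yaw 1.71 z [-1.1e-03 -2.0e-04 -1.0e+00] w -0.0003 F [ 0.6 -0.8 -0.2] q [-1.6 22.9 72.7 -0.  84.5 -3.3]
to key, tool mm [-1.000e-01  8.000e-01  1.758e+02]
```

Call:
step_arm --increments '[{"x":0,"y":0.08,"z":4,"wx":0,"wy":0,"wz":0,"gripper":0},{"x":0,"y":0,"z":4,"wx":0,"wy":0,"wz":0,"gripper":0},{"x":0,"y":0,"z":4,"wx":0,"wy":0,"wz":0,"gripper":0},{"x":0,"y":0,"z":3,"wx":0,"wy":0,"wz":0,"gripper":0},{"x":0,"y":0,"z":1,"wx":0,"wy":0,"wz":0,"gripper":0},{"x":0,"y":0,"z":0,"wx":0,"wy":0,"wz":0,"gripper":0},{"x":0,"y":0,"z":0,"wx":0,"wy":0,"wz":0,"gripper":0}]'

```text
time_s: 3.8
position: [0.5514, 0.1001, 0.2463]
tool_rot: [[1.0, 0.03, 0.002], [0.03, -1.0, -0.0], [0.002, 0.0, -1.0]]
ft_force: [-0.5, -0.6, -0.4]
grip_width: -0.0001
```

```bash
python3 - <<'E'
from h import *
st();d=cam("scene");c=d["color"][120:290,240:450];cv2.imwrite("pics/s2.png",cv2.resize(c,None,fx=3.5,fy=3.5))
E
```

```text
t 3.8 tip [0.5518 0.1001 0.0729] yaw 1.7 z [ 2.5e-03 -1.0e-04 -1.0e+00] w -0.0001 F [-0.5 -0.6 -0.4] q [-1.8 32.1 85.7 -0.  62.1 -3.5]
to key, tool mm [-1.1 -1.1 17.9]
```

View pics/s2.png

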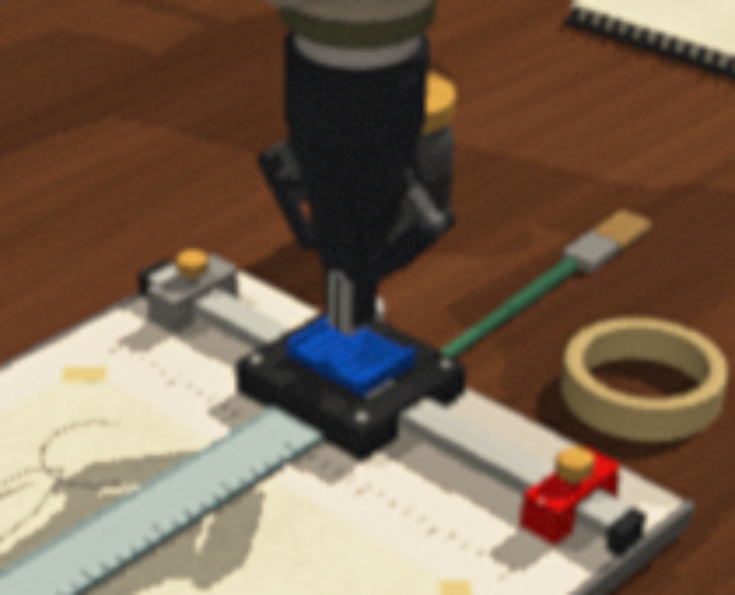

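The closed tips are over the key, about 18 mm up, and the way along the rail to the red stop is clear. Now I'll press.

Call:
step_arm --increments '[{"x":-0.1,"y":-0.1,"z":0.8,"wx":0,"wy":0,"wz":0,"gripper":0},{"x":0,"y":0,"z":0.6,"wx":0,"wy":0,"wz":0,"gripper":0},{"x":0,"y":0,"z":0.3,"wx":0,"wy":0,"wz":0,"gripper":0},{"x":0,"y":0,"z":0.1,"wx":0,"wy":0,"wz":0,"gripper":0},{"x":0,"y":0,"z":0.1,"wx":0,"wy":0,"wz":0,"gripper":0},{"x":0,"y":0,"z":0.1,"wx":0,"wy":0,"wz":0,"gripper":0},{"x":0,"y":0,"z":0.1,"wx":0,"wy":0,"wz":0,"gripper":0},{"x":0,"y":0,"z":0,"wx":0,"wy":0,"wz":0,"gripper":0},{"x":0,"y":0,"z":0,"wx":0,"wy":0,"wz":0,"gripper":0},{"x":0,"y":0,"z":0,"wx":0,"wy":0,"wz":0,"gripper":0}]'

```text
time_s: 4.85
position: [0.5503, 0.1017, 0.2246]
tool_rot: [[1.0, 0.031, 0.002], [0.031, -1.0, 0.0], [0.002, -0.0, -1.0]]
ft_force: [-1.2, 1.0, 6.7]
grip_width: -0.0003
```

```bash
python3 -c "from h import *;st()"
```

```text
t 4.85 tip [0.5507 0.1017 0.0512] yaw 1.78 z [ 2.2e-03  1.0e-04 -1.0e+00] w -0.0003 F [-1.2  1.   6.7] q [-1.7 33.7 87.   0.  59.1 -3.4]
to key, tool mm [-0.   0.5 -3.8]
```

Call:
step_arm --increments '[{"x":0,"y":0,"z":0.1,"wx":0,"wy":0,"wz":0,"gripper":0},{"x":0,"y":0,"z":0.1,"wx":0,"wy":0,"wz":0,"gripper":0},{"x":0,"y":0,"z":0,"wx":0,"wy":0,"wz":0,"gripper":0},{"x":0,"y":0,"z":0,"wx":0,"wy":0,"wz":0,"gripper":0},{"x":0,"y":0,"z":0,"wx":0,"wy":0,"wz":0,"gripper":0}]'

```text
time_s: 5.35
position: [0.5504, 0.1017, 0.2228]
tool_rot: [[1.0, 0.031, 0.003], [0.031, -1.0, 0.0], [0.003, 0.0, -1.0]]
ft_force: [-0.4, 1.9, 8.5]
grip_width: -0.0002
```

```bash
python3 -c "from h import *;st()"
```

```text
t 5.35 tip [0.5508 0.1017 0.0494] yaw 1.78 z [ 2.6e-03  1.0e-04 -1.0e+00] w -0.0002 F [-0.4  1.9  8.5] q [-1.7 33.9 87.1  0.  58.8 -3.4]
to key, tool mm [-0.1  0.5 -5.6]
```

The press force is 8.5 N at about 5 mm depth. Now the first part of the slide.

Call:
step_arm --increments '[{"x":0.2,"y":0,"z":0,"wx":0,"wy":0,"wz":0,"gripper":0},{"x":0.4,"y":0,"z":0,"wx":0,"wy":0,"wz":0,"gripper":0},{"x":0.4,"y":0,"z":0,"wx":0,"wy":0,"wz":0,"gripper":0},{"x":0.4,"y":0,"z":0,"wx":0,"wy":0,"wz":0,"gripper":0},{"x":0.4,"y":0,"z":0,"wx":0,"wy":0,"wz":0,"gripper":0},{"x":0.4,"y":0,"z":0,"wx":0,"wy":0,"wz":0,"gripper":0},{"x":0.4,"y":0,"z":0,"wx":0,"wy":0,"wz":0,"gripper":0},{"x":0.4,"y":0,"z":0,"wx":0,"wy":0,"wz":0,"gripper":0},{"x":0.4,"y":0,"z":0,"wx":0,"wy":0,"wz":0,"gripper":0},{"x":0.4,"y":0,"z":0,"wx":0,"wy":0,"wz":0,"gripper":0},{"x":0.2,"y":0,"z":0,"wx":0,"wy":0,"wz":0,"gripper":0},{"x":0,"y":0,"z":0,"wx":0,"wy":0,"wz":0,"gripper":0},{"x":0,"y":0,"z":0,"wx":0,"wy":0,"wz":0,"gripper":0}]'

```text
time_s: 6.65
position: [0.5906, 0.1029, 0.223]
tool_rot: [[1.0, 0.031, 0.004], [0.031, -1.0, 0.0], [0.004, -0.0, -1.0]]
ft_force: [0.8, 1.1, 7.7]
grip_width: 0.0002
```

```bash
python3 - <<'E'
from h import *
st();d=cam("scene");c=d["color"][120:290,240:450];cv2.imwrite("pics/s3.png",cv2.resize(c,None,fx=3.5,fy=3.5))
E
```

```text
t 6.65 tip [0.5913 0.103  0.0496] yaw 1.78 z [ 3.9e-03  2.0e-04 -1.0e+00] w 0.0002 F [0.8 1.1 7.7] q [-1.4 37.  80.3  0.  62.5 -3.2]
to key, tool mm [-40.6   0.5  -5.5]
```

View pics/s3.png

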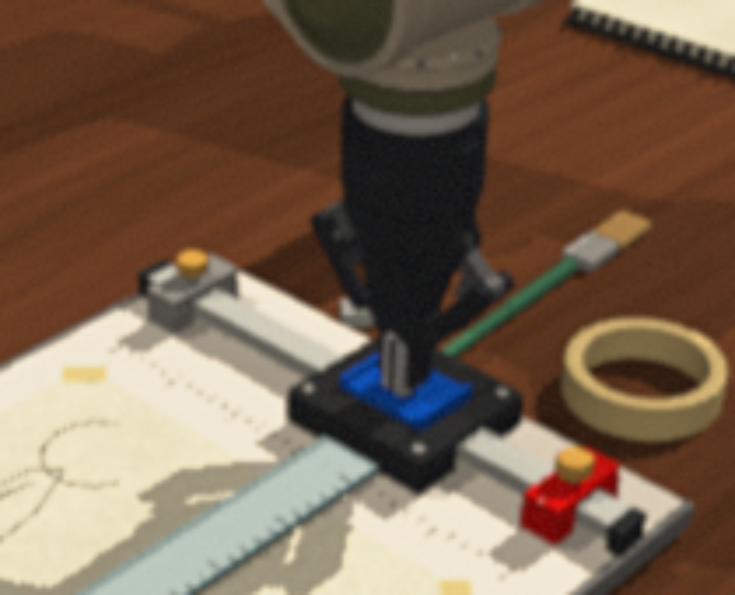

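The head has moved about 40 mm with the tips still in the dish, and about 51 mm remains. I'll do 44 mm, then creep.

Call:
step_arm --increments '[{"x":0.2,"y":0,"z":0.05,"wx":0,"wy":0,"wz":0,"gripper":0},{"x":0.4,"y":0,"z":0,"wx":0,"wy":0,"wz":0,"gripper":0},{"x":0.4,"y":0,"z":0,"wx":0,"wy":0,"wz":0,"gripper":0},{"x":0.4,"y":0,"z":0,"wx":0,"wy":0,"wz":0,"gripper":0},{"x":0.4,"y":0,"z":0,"wx":0,"wy":0,"wz":0,"gripper":0},{"x":0.4,"y":0,"z":0,"wx":0,"wy":0,"wz":0,"gripper":0},{"x":0.4,"y":0,"z":0,"wx":0,"wy":0,"wz":0,"gripper":0},{"x":0.4,"y":0,"z":0,"wx":0,"wy":0,"wz":0,"gripper":0},{"x":0.4,"y":0,"z":0,"wx":0,"wy":0,"wz":0,"gripper":0},{"x":0.4,"y":0,"z":0,"wx":0,"wy":0,"wz":0,"gripper":0},{"x":0.4,"y":0,"z":0,"wx":0,"wy":0,"wz":0,"gripper":0},{"x":0.2,"y":0,"z":0,"wx":0,"wy":0,"wz":0,"gripper":0},{"x":0,"y":0,"z":0,"wx":0,"wy":0,"wz":0,"gripper":0},{"x":0,"y":0,"z":0,"wx":0,"wy":0,"wz":0,"gripper":0}]'

```text
time_s: 8.1
position: [0.6346, 0.1043, 0.2227]
tool_rot: [[1.0, 0.031, 0.004], [0.031, -1.0, 0.0], [0.004, -0.0, -1.0]]
ft_force: [-0.0, 1.6, 8.3]
grip_width: 0.0005
```

```bash
python3 -c "from h import *;st()"
```

```text
t 8.1 tip [0.6353 0.1044 0.0493] yaw 1.78 z [ 4.2e-03  2.0e-04 -1.0e+00] w 0.0005 F [-0.   1.6  8.3] q [-1.2 40.5 72.4  0.  66.8 -3. ]
to key, tool mm [-84.7   0.6  -6. ]
```

Call:
step_arm --increments '[{"x":0.15,"y":0,"z":0,"wx":0,"wy":0,"wz":0,"gripper":0},{"x":0.15,"y":0,"z":0,"wx":0,"wy":0,"wz":0,"gripper":0},{"x":0.15,"y":0,"z":0,"wx":0,"wy":0,"wz":0,"gripper":0},{"x":0.15,"y":0,"z":0,"wx":0,"wy":0,"wz":0,"gripper":0},{"x":0.1,"y":0,"z":0,"wx":0,"wy":0,"wz":0,"gripper":0},{"x":0.1,"y":0,"z":0,"wx":0,"wy":0,"wz":0,"gripper":0},{"x":0,"y":0,"z":0,"wx":0,"wy":0,"wz":0,"gripper":0},{"x":0,"y":0,"z":0,"wx":0,"wy":0,"wz":0,"gripper":0}]'

```text
time_s: 8.9
position: [0.6424, 0.1046, 0.2227]
tool_rot: [[1.0, 0.031, 0.003], [0.031, -1.0, 0.0], [0.003, -0.0, -1.0]]
ft_force: [-1.5, 0.5, 8.0]
grip_width: 0.0003
```

```bash
python3 -c "from h import *;st()"
```

```text
t 8.9 tip [0.643  0.1046 0.0493] yaw 1.78 z [ 3.5e-03  2.0e-04 -1.0e+00] w 0.0003 F [-1.5  0.5  8. ] q [-1.2 41.2 70.9  0.  67.7 -2.9]
to key, tool mm [-92.4   0.5  -6. ]
```

Call:
step_arm --increments '[{"x":0.1,"y":0,"z":0,"wx":0,"wy":0,"wz":0,"gripper":0},{"x":0.1,"y":0,"z":0,"wx":0,"wy":0,"wz":0,"gripper":0},{"x":0.1,"y":0,"z":0,"wx":0,"wy":0,"wz":0,"gripper":0},{"x":0,"y":0,"z":0,"wx":0,"wy":0,"wz":0,"gripper":0},{"x":0,"y":0,"z":0,"wx":0,"wy":0,"wz":0,"gripper":0}]'

```text
time_s: 9.4
position: [0.6454, 0.1047, 0.2226]
tool_rot: [[1.0, 0.031, 0.003], [0.031, -1.0, 0.0], [0.003, -0.0, -1.0]]
ft_force: [-0.7, 1.1, 8.3]
grip_width: 0.0004
```

```bash
python3 - <<'E'
from h import *
st();d=cam("scene");c=d["color"][150:300,280:450];cv2.imwrite("pics/s4.png",cv2.resize(c,None,fx=4,fy=4))
E
```

```text
t 9.4 tip [0.6459 0.1047 0.0492] yaw 1.78 z [ 3.1e-03  2.0e-04 -1.0e+00] w 0.0004 F [-0.7  1.1  8.3] q [-1.1 41.4 70.4  0.  68.  -2.9]
to key, tool mm [-95.3   0.5  -6.1]
```

View pics/s4.png

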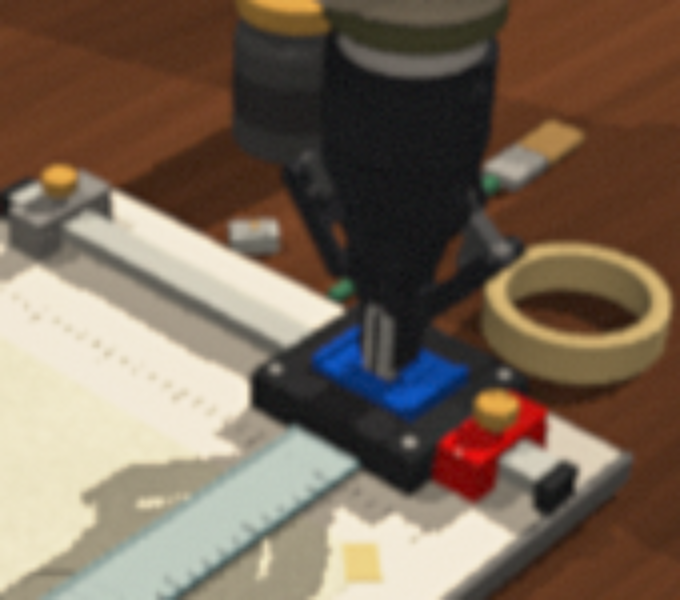

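The head looks against the red stop or within 1–2 mm of it. I'll keep creeping until there's a clear reaction along x.

Call:
step_arm --increments '[{"x":0.1,"y":0,"z":0,"wx":0,"wy":0,"wz":0,"gripper":0},{"x":0.1,"y":0,"z":0,"wx":0,"wy":0,"wz":0,"gripper":0},{"x":0.1,"y":0,"z":0,"wx":0,"wy":0,"wz":0,"gripper":0},{"x":0,"y":0,"z":0,"wx":0,"wy":0,"wz":0,"gripper":0},{"x":0,"y":0,"z":0,"wx":0,"wy":0,"wz":0,"gripper":0}]'

```text
time_s: 9.95
position: [0.6477, 0.1048, 0.2221]
tool_rot: [[1.0, 0.031, -0.001], [0.031, -1.0, -0.0], [-0.001, 0.0, -1.0]]
ft_force: [-5.4, 0.6, 8.5]
grip_width: -0.0
```

```bash
python3 - <<'E'
from h import *
st();d=cam("scene");K=np.array(d["camera_matrix"]);b=blob(d,*B,(340,220,410,265));print(b)
E
```

```text
t 9.95 tip [0.6476 0.1047 0.0487] yaw 1.79 z [-6.e-04 -1.e-04 -1.e+00] w -0.0 F [-5.4  0.6  8.5] q [-1.1 41.7 69.9 -0.  68.4 -2.9]
to key, tool mm [-97.    0.5  -6.3]
(array([376.74590164, 243.53825137]), array([358, 231,  39,  24, 366], dtype=int32), ((376.3124694824219, 242.85646057128906), (37.023712158203125, 17.157331466674805), 20.323135375976562))
```

Fx = −5.4 N, so the head is in contact. I'll push 1.5 mm more, hold for 0.5 s and check.

Call:
step_arm --increments '[{"x":0.1,"y":0,"z":0,"wx":0,"wy":0,"wz":0,"gripper":0},{"x":0.05,"y":0,"z":0,"wx":0,"wy":0,"wz":0,"gripper":0},{"x":0,"y":0,"z":0,"wx":0,"wy":0,"wz":0,"gripper":0},{"x":0,"y":0,"z":0,"wx":0,"wy":0,"wz":0,"gripper":0},{"x":0,"y":0,"z":0,"wx":0,"wy":0,"wz":0,"gripper":0},{"x":0,"y":0,"z":0,"wx":0,"wy":0,"wz":0,"gripper":0},{"x":0,"y":0,"z":0,"wx":0,"wy":0,"wz":0,"gripper":0}]'

```text
time_s: 10.7
position: [0.6492, 0.1048, 0.2221]
tool_rot: [[1.0, 0.031, -0.001], [0.031, -1.0, -0.0], [-0.001, 0.0, -1.0]]
ft_force: [-5.8, 0.5, 8.8]
grip_width: 0.0002
```

```bash
python3 - <<'E'
from h import *
st();d=cam("scene");b=blob(d,*B,(340,220,410,265));print(b[2])
E
```

```text
t 10.7 tip [0.6491 0.1048 0.0487] yaw 1.79 z [-5.e-04 -1.e-04 -1.e+00] w 0.0002 F [-5.8  0.5  8.8] q [-1.1 41.8 69.6 -0.  68.6 -2.9]
to key, tool mm [-98.5   0.5  -6.2]
((376.3448181152344, 242.63790893554688), (36.767677307128906, 17.64105987548828), 21.801410675048828)
```

The tips slipped 1.5 mm with a steady −5.8 N while the key's image stayed put, so the head is against the stop. Now I'll lift straight up.

Call:
step_arm --increments '[{"x":0,"y":0,"z":-0.1,"wx":0,"wy":0,"wz":0,"gripper":0},{"x":0,"y":0,"z":-0.1,"wx":0,"wy":0,"wz":0,"gripper":0},{"x":0,"y":0,"z":-0.15,"wx":0,"wy":0,"wz":0,"gripper":0},{"x":0,"y":0,"z":-0.2,"wx":0,"wy":0,"wz":0,"gripper":0},{"x":0,"y":0,"z":-0.3,"wx":0,"wy":0,"wz":0,"gripper":0},{"x":0,"y":0,"z":-0.5,"wx":0,"wy":0,"wz":0,"gripper":0},{"x":0,"y":0,"z":-1,"wx":0,"wy":0,"wz":0,"gripper":0},{"x":0,"y":0,"z":-2.5,"wx":0,"wy":0,"wz":0,"gripper":0},{"x":0,"y":0,"z":-3,"wx":0,"wy":0,"wz":0,"gripper":0},{"x":0,"y":0,"z":-3,"wx":0,"wy":0,"wz":0,"gripper":0},{"x":0,"y":0,"z":-3,"wx":0,"wy":0,"wz":0,"gripper":0},{"x":0,"y":0,"z":-2,"wx":0,"wy":0,"wz":0,"gripper":0},{"x":0,"y":0,"z":0,"wx":0,"wy":0,"wz":0,"gripper":0},{"x":0,"y":0,"z":0,"wx":0,"wy":0,"wz":0,"gripper":0},{"x":0,"y":0,"z":0,"wx":0,"wy":0,"wz":0,"gripper":0}]'

```text
time_s: 12.25
position: [0.6494, 0.1047, 0.3784]
tool_rot: [[1.0, 0.031, -0.002], [0.031, -1.0, 0.0], [-0.002, -0.0, -1.0]]
ft_force: [-0.1, -1.3, 0.3]
grip_width: 0.0001
```

```bash
python3 - <<'E'
from h import *
st();d=cam("scene");b=blob(d,*B,(340,215,410,265));print(b[2],ray(d,b[2][0],.055))
c=d["color"][150:300,280:450];cv2.imwrite("pics/s5.png",cv2.resize(c,None,fx=4,fy=4))
E
```

```text
t 12.25 tip [0.649  0.1047 0.205 ] yaw 1.77 z [-0.0024  0.     -1.    ] w 0.0001 F [-0.1 -1.3  0.3] q [-1.1 33.9 57.7 -0.  88.5 -2.9]
to key, tool mm [-98.    0.4 150.2]
((376.6000061035156, 239.80001831054688), (36.671512603759766, 18.782970428466797), 26.56505012512207) [0.64690831 0.10227448 0.055     ]
```

View pics/s5.png

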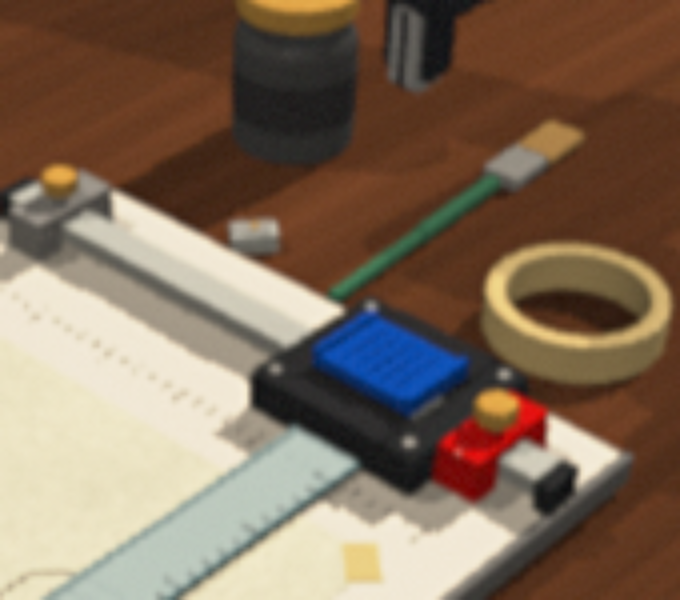

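The key is up, the head touches the red stop with no visible gap, nothing else has moved and the tool is clear. Handing in.

```bash
python3 -c "
from h import *
env.close_job();print(env.observe()['time_s'])"
```

```text
the job is handed in; nothing more can be done
the job is handed in; nothing more can be done
```

The ruler is at its red margin stop with the brake key up again, and the job is handed in; it reported no verdict. I pressed the key about 5–6 mm (8.5 N) with the closed fingertips and slid the ruler about 96 mm along the rail. I then lifted straight off at about 12 s on the robot's clock.

**Contact with the stop:** at the end of the slide the side force held steady at −5.8 N. The tips slipped 1.5 mm while the key stayed still in the image.

**After lifting:** the last picture shows the key up, the head against the red stop with no visible gap, and the loose things in view where they were. The pencil and eraser were outside that last crop; the arm did not go near them while low. The wrist force was back near zero.

**Disagreement:** my first top-view estimate of the travel was about 91 mm, some 5 mm short of the actual distance. I settled it by creeping forward until contact. I did not measure the final gap to the millimetre.

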